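# Nudge a sowing template onto its locating pins

### The job

The amber sowing template was put down a little out of place on the white sowing jig and is riding on the jig's two locating pins. Nudge it sideways with your fingertips until both of its locating holes drop over the pins and it lies flat on the jig, then take your hand away. Do not grip or lift the template, and leave the other things on the bench where they are.

Things in the scene. Friction and masses are not known exactly. Their poses are not given: they have to be found in the camera images.
- jig: White plastic frame round a black plug tray, fixed to the bench, 250 (x) x 340 (y) x 50 mm tall. Origin on the bench under its centre, x to its far side (that of the pins), y to its left end (round hole's pin), z up. The template belongs flat on its deck at z 50 mm (the tray inside is 2 mm lower), its centre over the jig's centre, axes alike. All pushing happens above the deck.
- pin_round (a point): Foot, on the deck, of the steel locating pin for the round hole: jig x +40, y +110, z +50 mm. The pin is 10 mm in diameter, 9 mm high, its top 3.5 mm tapered to a 5 mm flat. At the start the template lies 14 to 28 mm towards the jig's -x, up to 16 mm to a side, turned up to 0.08 rad: it rides on the pins with its near edge on the deck, tilted 0.06 rad.
- pin_slot (a point): Foot, on the deck, of the pin for the slot: jig x +40, y -110, z +50 mm; same size of pin. The template slides easily (a push of 1 to 4 N).
- template: Loose see-through amber acrylic plate 180 (x) x 276 (y) x 5 mm, about 0.34 kg; origin at the centre of its underside, axes as the jig's when seated. On it an upright rectangular rim of 4 mm walls, outside 170 (x) x 178 (y) mm, 18 mm high above the plate's upper face, to push against from outside or inside. Locating holes in the ears left and right of the rim; the 30 small holes are too small.
- hole_round (a point): Centre of the round locating hole (12.5 mm) at the template's underside, template x +40, y +110 mm, with a white outline; belongs on pin_round. A hole drops over its pin by its own weight when it comes over it slowly; the other can then be brought round by pushing the other end.
- hole_slot (a point): Centre of the slotted locating hole (12.5 mm in x, 19.5 mm in y) at the template's underside, at template x +40, y -110 mm, marked by a white outline; it belongs on pin_slot.
- seed_jar: Bystander, loose: a closed amber seed jar with white cap, 48 mm wide, 62 mm tall. Origin at the middle of its underside.
- tip_box: Bystander, loose: a purple pipette-tip box with clear lid, 83 x 122 mm, 62 mm tall. Origin at the middle of its underside.
- seed_brush: Bystander, loose: a small brush 170 mm long, lying. Origin at its underside.
- label_cup: Bystander, loose: a white plastic cup full of blue plant labels, 64 mm wide, 106 mm tall with the labels. Origin at the middle of its underside.
- petri_dish: Bystander, loose: a clear round dish 90 mm wide, 15 mm tall. Origin at the middle of its underside.
- wash_bottle: Bystander, loose: a white wash bottle with red spout, 72 mm wide, 185 mm tall. Origin at the middle of its underside.
- seedling_pot: Bystander, loose: a terracotta pot with seedlings, 72 mm wide, 65 mm tall without the leaves. Origin at the middle of its underside.

How it is judged:
By the outcome, as a careful person would: the job done as asked, in the order asked, and still so for the second after the job is handed in, with the robot touching nothing.
It also fails if it takes over 64 s, if anything falls off the work surface, if the arm or the gripper's body presses on something with over 40 N, if the wrist force passes 120 N, or if a joint passes its speed limit or range.

### The arm

A 6-joint arm with a two-finger parallel gripper is mounted at the origin on the work surface. World frame = base frame: x ahead of the robot, y to its left, z up, the work surface at z = 0. Lengths are in m, angles in rad, forces in N, time in s.
With the tool pointing down it reaches from about 0.3 to 0.875 m from the base axis. Payload 4.2 kg.
Tool frame: the origin (TCP) lies midway between the tips of the shut fingers; the grasp point (between the pads) lies 19 mm behind it (r.tcp_to_grasp is the distance from the TCP to the grasp point, in m); z points along the fingers, y is the direction in which the jaws open and shut (so a half turn about z gives the same grasp; the last joint's range is limited). The gripper opens to 85 mm and grips with 20 to 120 N. Pads are 22 mm wide; open, the fingers measure 114 mm over their backs; the gripper's body (76 mm by 85 mm) begins 54 mm behind the grasp point. The pads swing forward as they close: fully open they stand 13 mm farther back than shut.
Start: joints at [-1.258, 0.32, 1.565, -0, 1.257, -0.02], TCP at [0.188, -0.543, 0.231] pointing down, gripper open.
Joint ranges: [-3.11, 3.11], [-0.84, 2.01], [0.21, 2.61], [-1.34, 4.49], [0.05, 2.63], [-2.56, 2.56]. Speed limits (rad/s): [2.57, 2.57, 3.14, 3.14, 3.14, 3.14].

### API

Orientations are given as a rotation vector (axis times angle).
In Python, from rig import r, imaging, close_job gives the robot as it stands. The module is installed in compiled form; this text tells all that it offers.
- The arm moves only by the tool step_arm, never from a script. Its argument "deltas" is a list of rows, each a list of 3 entries, a list of its own where there are three numbers: the opening, from -1 (shut) to 1 (fully open), then the shift along the world's x, y, z in mm, then the turn about the world's z in degrees. A call has 1 to 5 rows; each row is the pose to reach, as a shift and turn from the pose commanded when the call began; what a row does not reach only later rows make up. A row lasts 1/12 s, in which the tool goes at most 41.7 mm and 7.16 degrees, less where a joint would pass 70% of its speed; a pose out of reach is approached as far as the arm can. A call with a gripper value outside its range is refused whole. The fingers move at their own pace and stop on an object; the grip force is fixed at half the most. Time passes only in rows, so rows that repeat a pose let the fingers close. It gives the time, the measured TCP pose, the force and the opening at its end, in the units of the state.
- r.observe(): the state, without advancing time (a new reading comes with each control period).
- imaging.get_image(name): name is "scene" or "top" or "wrist"; returns a dict with "frame" (480x640x3 uint8, blue, green, red), "range_z" (480x640 float32, m along the optical axis (not along the pixel's ray), 0 where there is no reading), "K" (3x3 intrinsics, pixels), "extrinsics" (4x4, takes a point from world to camera coordinates); the wrist camera has in their place "T_tool_cam" (4x4, takes a point from camera to tool coordinates, whose origin is the TCP and whose axes are the flange's). Camera axes: x right, y down, z forward; pixel columns grow to the right and rows downward; lengths in m; the calibration is good to about 2 mm. A picture is of the moment at which its call begins: read the wrist's pose just before it.
- close_job(): hands the job in, once; it reports no verdict.
The state is a dict: "time": time; "q": joint angles; "qvel": joint speeds; "joint_efforts": joint torques, N m; "ee_pos": TCP position; "orientation": TCP orientation; "ft_force": force on the tool from outside, world axes, zero at the start; "moment": the same for the moment, N m; "grip_width": finger opening in m.
Only numpy, scipy, OpenCV 4.12 (cv2) and the standard library are available. Lean on these libraries where they do the work, as an engineer would, in place of code of your own. Each camera call takes 0.05 s, during which the arm holds its last target. There are 200 camera calls.

## Working session

There is one attempt and no reset: what is moved stays moved. The work goes in short steps, Python scripts to look and compute and a tool call to move; the robot and the scene stay as the last step left them, time stands still between calls to the robot, and variables do not carry over. Pictures are saved under pics/ and viewed, about 8 in all and at most 12, crops included, and the job is handed in when it is done.

Besides the shell and the picture viewer there is one more tool, called after "Request:" as name(argument=value, ...), one argument or row to a line, values as JSON. step_arm: Moves the arm, as the interface text tells. Its arguments: {"type":"object","properties":{"deltas":{"type":"array","items":{"type":"array"}}},"required":["deltas"]}

```bash
mkdir -p pics
cat > h.py <<'E'
import numpy as np, cv2
from rig import r, imaging, close_job
def cast(im,u,v,z):
    T=np.linalg.inv(im["extrinsics"]);d=T[:3,:3]@np.linalg.inv(im["K"])@[u,v,1];o=T[:3,3]
    return o+d*(z-o[2])/d[2]
def proj(im,p):
    c=im["extrinsics"]@np.append(p,1);k=im["K"]@c[:3];return k[:2]/k[2]
E
python3 - <<'E'
from h import *
for n in("scene","top"):
    im=imaging.get_image(n);cv2.imwrite(f"pics/{n}0.png",im["frame"]);np.savez(f"{n}0.npz",**im)
    print(n,im["K"][0,0],np.linalg.inv(im["extrinsics"])[:3].round(3))
s=r.observe();print(s["time"],s["ft_force"],s["grip_width"],s["orientation"])
E
```

```text
scene 444.7820078749814 [[-0.438  0.704 -0.559  1.232]
 [ 0.899  0.344 -0.272  0.333]
 [ 0.    -0.621 -0.784  1.03 ]]
top 595.3139593277837 [[-0.02  -0.998  0.057  0.449]
 [-1.     0.019 -0.008  0.   ]
 [ 0.007 -0.057 -0.998  1.792]]
0.1 [-0.19683975  0.2841233   0.02033309] 0.08557980607882641 [-3.09664562e+00 -5.20012780e-01  3.17298933e-04]
```

View pics/top0.png

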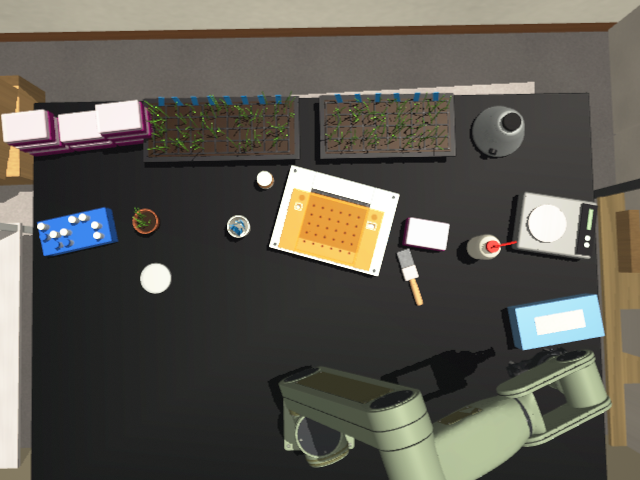

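View pics/scene0.png

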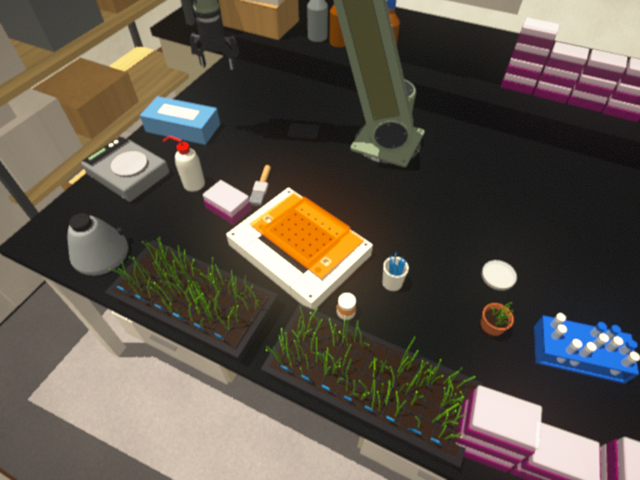

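Top view: the jig spans pixels (293,167), (399,195), (379,275) and (270,248). The template is shifted towards the near side, with white hole outlines near (298,207) and (371,226). The scene view agrees.

Run:
```python
from h import *
im=dict(np.load("top0.npz"));f=im["frame"];hsv=cv2.cvtColor(f,cv2.COLOR_BGR2HSV)
white=(hsv[...,1]<50)&(hsv[...,2]>170)
amb=(hsv[...,0]>8)&(hsv[...,0]<28)&(hsv[...,1]>110)&(hsv[...,2]>120)
roi=np.zeros_like(white);roi[160:282,262:402]=1
def box(m):
    m=(m&roi).astype(np.uint8);n,l,s,c=cv2.connectedComponentsWithStats(m);k=1+s[1:,4].argmax()
    cs,_=cv2.findContours((l==k).astype(np.uint8),0,2);c=max(cs,key=cv2.contourArea);return cv2.boxPoints(cv2.minAreaRect(c)),c
b,c=box(white|amb)
P=np.array([cast(im,u,v,.05) for u,v in b]);print(b.round(1),P.round(4).tolist())
print("jig c",P.mean(0), "edges",[(np.linalg.norm(e).round(3),np.degrees(np.arctan2(e[1],e[0])).round(1)) for e in np.roll(P,-1,0)-P])
b,c=box(amb)
P=np.array([cast(im,u,v,.058) for u,v in b]);print(b.round(1))
print("tmpl c",P.mean(0), "edges",[(np.linalg.norm(e).round(3),np.degrees(np.arctan2(e[1],e[0])).round(1)) for e in np.roll(P,-1,0)-P])
cv2.imwrite("pics/top0c.png",cv2.resize(f[155:290,255:435],None,fx=4.4,fy=4.4,interpolation=cv2.INTER_CUBIC))
```

```text
[[268.3 246.6]
 [290.5 164.3]
 [399.9 193.8]
 [377.7 276.1]] [[0.4916, 0.1361, 0.05], [0.7329, 0.0672, 0.05], [0.6395, -0.2531, 0.05], [0.3995, -0.1818, 0.05]]
jig c [ 0.56587074 -0.05789409  0.05      ] edges [(np.float64(0.251), np.float64(-15.9)), (np.float64(0.334), np.float64(-106.2)), (np.float64(0.25), np.float64(163.4)), (np.float64(0.331), np.float64(73.8))]
[[277.5 246.6]
 [293.3 186.5]
 [384.  210.4]
 [368.2 270.5]]
tmpl c [ 0.54105057 -0.0473441   0.058     ] edges [(np.float64(0.182), np.float64(-15.7)), (np.float64(0.274), np.float64(-105.9)), (np.float64(0.181), np.float64(163.8)), (np.float64(0.273), np.float64(74.2))]
```

View pics/top0c.png

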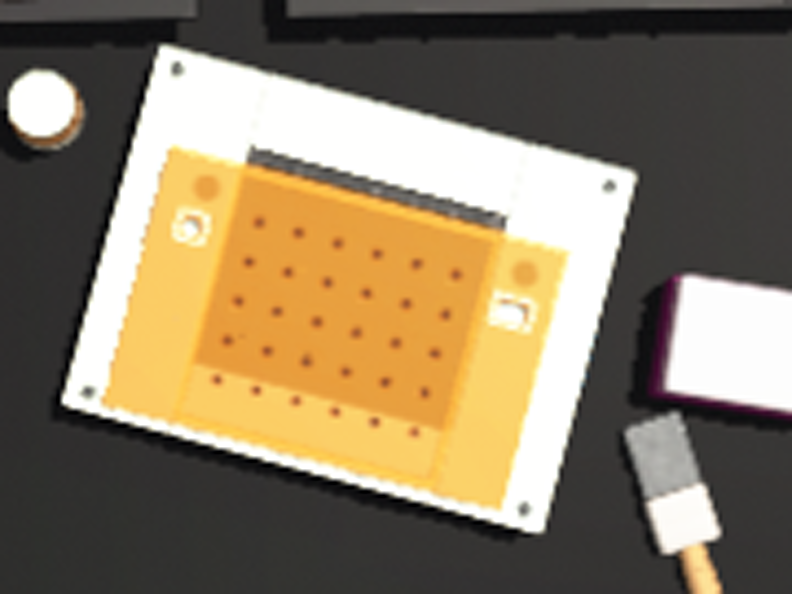

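Through the amber, the pins show at crop (206,187) and (524,274). The holes are at (190,228) and (512,312), so the push is about 27 mm along jig +x. I'll go above the template for a wrist view.

Request:
step_arm(
  deltas=[
    [1,[0,0,40],0],
    [1,[10,40,70],-7],
    [1,[25,80,90],-14],
    [1,[40,120,100],-21],
    [1,[60,160,100],-28],
  ],
)

```text
time: 0.52
ee_pos: [0.2395, -0.4013, 0.3318]
orientation: [3.129, -0.249, 0.003]
ft_force: [0.7, -0.3, -0.0]
grip_width: 0.0852
```

Request:
step_arm(
  deltas=[
    [1,[20,36,0],-7],
    [1,[40,72,0],-7],
    [1,[60,108,0],-7],
    [1,[80,144,0],-7],
    [1,[100,180,0],-7],
  ],
)

```text
time: 0.93
ee_pos: [0.3386, -0.2216, 0.3296]
orientation: [-3.112, 0.429, 0.0]
ft_force: [0.4, -0.4, 0.0]
grip_width: 0.0859
```

Request:
step_arm(
  deltas=[
    [1,[20,36,0],0],
    [1,[40,72,0],0],
    [1,[60,108,0],0],
    [1,[80,144,0],0],
    [1,[90,180,0],0],
  ],
)

```text
time: 1.35
ee_pos: [0.4298, -0.0414, 0.3293]
orientation: [-3.112, 0.427, -0.0]
ft_force: [0.6, 0.5, -0.7]
grip_width: 0.0854
```

Request:
step_arm(
  deltas=[
    [1,[0,0,0],0],
    [1,[0,0,0],0],
    [1,[0,0,0],0],
  ],
)

```text
time: 1.6
ee_pos: [0.4281, -0.0437, 0.3294]
orientation: [3.112, -0.426, -0.002]
ft_force: [-0.0, -0.9, -0.2]
grip_width: 0.0854
```

Run:
```python
from h import *
s=r.observe();im=imaging.get_image("wrist");np.savez("w1.npz",**im,p=s["ee_pos"],o=s["orientation"]);cv2.imwrite("pics/w1.png",im["frame"])
print(s["time"],s["ee_pos"],s["orientation"],s["ft_force"],s["q"]);print(im["T_tool_cam"].round(3),im["K"][0,0])
```

```text
1.6 [ 0.42811689 -0.04371192  0.329413  ] [ 3.11173511e+00 -4.26463912e-01 -1.57993073e-03] [-0.02785333 -0.85582281 -0.24394777] [-1.27912989e-01  3.59825893e-02  1.67691789e+00 -7.68887125e-04
  1.42970462e+00  1.71539521e+00]
[[ 0.    -0.964 -0.266  0.068]
 [ 1.     0.    -0.     0.   ]
 [ 0.    -0.266  0.964 -0.143]
 [ 0.     0.     0.     1.   ]] 377.5054055756115
```

View pics/w1.png

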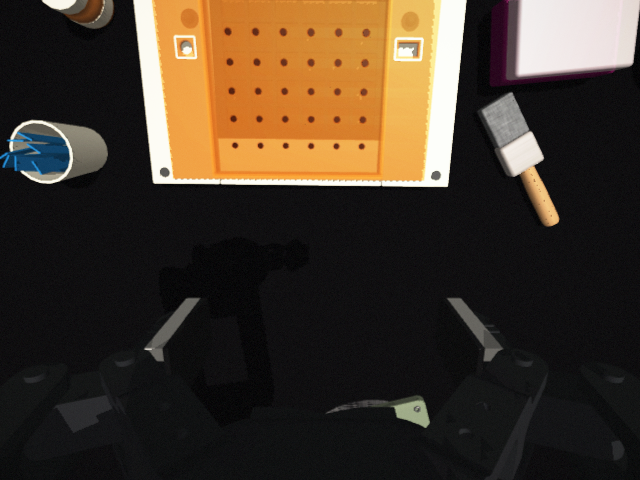

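Wrist view: holes at (185,47) and (408,48), pins seen through the plate at (190,18) and (410,20), near jig corners at (153,184) and (449,186).

```bash
cat >> h.py <<'E'
from scipy.spatial.transform import Rotation as R
def wcast(im,p,o,u,v,z):
    T=np.eye(4);T[:3,:3]=R.from_rotvec(o).as_matrix();T[:3,3]=p;T=T@im["T_tool_cam"]
    d=T[:3,:3]@np.linalg.inv(im["K"])@[u,v,1];c=T[:3,3];return c+d*(z-c[2])/d[2]
def pins(im,p,o,pts):
    "pts: pixel of pinR,pinS,holeR,holeS -> pins, jig yaw/centre, offsets in jig frame"
    z=[.057,.057,.061,.061]
    W=np.array([wcast(im,p,o,*q,h) for q,h in zip(pts,z)])[:,:2]*1e3
    d=W[0]-W[1];yaw=np.arctan2(-d[0],d[1]);M=np.array([[np.cos(yaw),np.sin(yaw)],[-np.sin(yaw),np.cos(yaw)]])
    c=(W[0]+W[1])/2-M.T@[40,0]
    print("pins",W[:2].round(1).tolist(),"dist",np.linalg.norm(d).round(1),"holes",np.linalg.norm(W[2]-W[3]).round(1),"yaw",np.degrees(yaw).round(2),"jig",c.round(1))
    e=(W[:2]-W[2:])@M.T;print("needed push (jig x,y) round",e[0].round(1),"slot",e[1].round(1),"tmpl rot",np.degrees((e[0]-e[1])[0]/220).round(2))
    return W,yaw,c,M
E
python3 - <<'E'
from h import *
im=dict(np.load("w1.npz"));p,o=im["p"],im["o"]
W,yaw,c,M=pins(im,p,o,[(190,18),(410,20),(185,47),(408,48)])
for q in [(153,184),(449,186)]: print("corner jig",(M@(wcast(im,p,o,*q,.05)[:2]*1e3-c)).round(1))
print("tcp jig",(M@(p[:2]*1e3-c)).round(1),"tool yaw",np.degrees(2*np.arctan2(o[1],o[0])).round(1))
f=im["frame"];cv2.imwrite("pics/w1c.png",cv2.resize(f[0:80,150:440],None,fx=2.7,fy=2.7,interpolation=cv2.INTER_CUBIC))
E
```

```text
pins [[634.7, 33.9], [574.9, -174.1]] dist 216.4 holes 221.3 yaw -16.06 jig [566.4 -59.1]
needed push (jig x,y) round [26.8 -5.9] slot [25.9 -1.1] tmpl rot 0.23
corner jig [-124.1  166. ]
corner jig [-123.7 -164.8]
tcp jig [-137.1  -23.5] tool yaw -15.6
```

View pics/w1c.png

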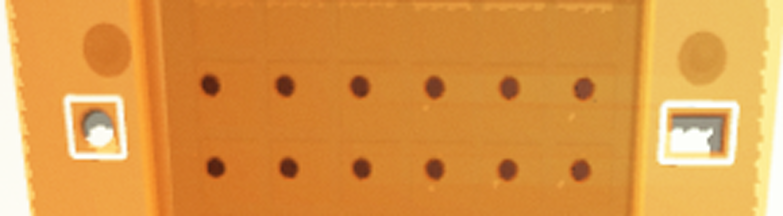

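Request:
step_arm(
  deltas=[
    [1,[-5,29,-10],0],
    [1,[-5,29,-50],0],
    [1,[-5,29,-90],0],
    [1,[-5,29,-130],0],
    [1,[-5,29,-170],0],
  ],
)

```text
time: 2.07
ee_pos: [0.4231, -0.0161, 0.1587]
orientation: [3.112, -0.432, 0.003]
ft_force: [0.4, 0.6, -0.4]
grip_width: 0.0856
```

Request:
step_arm(
  deltas=[
    [1,[0,0,-35],0],
    [1,[0,0,-70],0],
    [1,[0,0,-95],0],
    [1,[0,0,-104],0],
    [1,[0,0,-104],0],
  ],
)

```text
time: 2.48
ee_pos: [0.4213, -0.016, 0.0536]
orientation: [3.111, -0.432, -0.009]
ft_force: [-1.1, -0.3, -0.6]
grip_width: 0.0857
```

Run:
```python
from h import *
s=r.observe();im=imaging.get_image("wrist");np.savez("w2.npz",**im,p=s["ee_pos"],o=s["orientation"]);cv2.imwrite("pics/w2.png",im["frame"])
print(s["time"],s["ee_pos"],s["ft_force"])
yaw=np.radians(-16);M=np.array([[np.cos(yaw),np.sin(yaw)],[-np.sin(yaw),np.cos(yaw)]])
print("tcp jig",M@(s["ee_pos"][:2]*1e3-[566.4,-59.1]))
```

```text
2.4833 [ 0.42129535 -0.01600895  0.05362038] [-1.06212184 -0.34060107 -0.64695152]
tcp jig [-151.36104611    1.42551076]
```

View pics/w2.png

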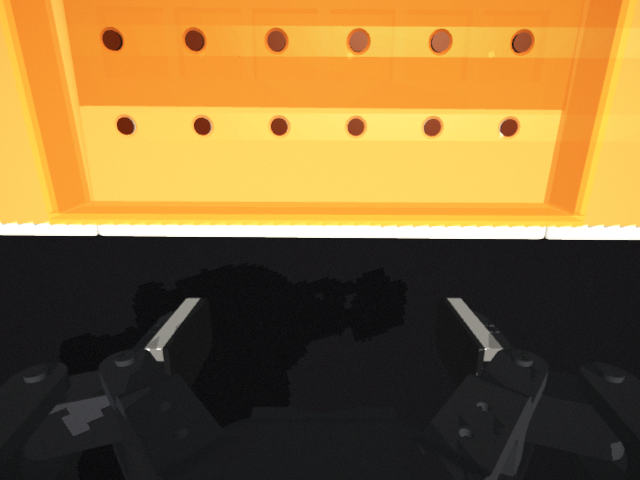

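The fingertips sit in front of the near wall, which is at row ~210; the tips are at row ~298. Now I'll push along jig +x.

Request:
step_arm(
  deltas=[
    [1,[8,-2.3,0],0],
    [1,[15,-4.3,0],0],
    [1,[19,-5.5,0],0],
    [1,[22,-6.3,0],0],
    [1,[24,-6.9,0],0],
  ],
)

```text
time: 2.95
ee_pos: [0.4481, -0.0216, 0.0563]
orientation: [-3.112, 0.429, -0.001]
ft_force: [-2.2, 0.8, 1.8]
grip_width: 0.0853
```

Request:
step_arm(
  deltas=[
    [1,[1.5,-0.4,0],0],
    [1,[3,-0.9,0],0],
    [1,[4.5,-1.3,0],0],
    [1,[6,-1.7,0],0],
    [1,[7.5,-2.1,0],0],
  ],
)

```text
time: 3.37
ee_pos: [0.4541, -0.0234, 0.0556]
orientation: [3.112, -0.427, -0.003]
ft_force: [-3.4, 0.3, 2.2]
grip_width: 0.085
```

Request:
step_arm(
  deltas=[
    [1,[1.5,-0.4,0],0],
    [1,[3,-0.9,0],0],
    [1,[4.5,-1.3,0],0],
    [1,[6,-1.7,0],0],
    [1,[7.5,-2.1,0],0],
  ],
)

```text
time: 3.78
ee_pos: [0.4627, -0.0257, 0.0557]
orientation: [3.112, -0.428, 0.0]
ft_force: [-2.8, 1.2, 1.1]
grip_width: 0.0853
```

Run:
```python
from h import *
s=r.observe();im=imaging.get_image("wrist");np.savez("w3.npz",**im,p=s["ee_pos"],o=s["orientation"])
t=imaging.get_image("top");np.savez("t3.npz",**t)
cv2.imwrite("pics/w3.png",np.vstack([cv2.resize(im["frame"],(480,360)),cv2.resize(t["frame"][165:245,270:430],(480,240),interpolation=cv2.INTER_CUBIC)]))
print(s["time"],s["ee_pos"],s["ft_force"])
yaw=np.radians(-16);M=np.array([[np.cos(yaw),np.sin(yaw)],[-np.sin(yaw),np.cos(yaw)]])
print("tcp jig",M@(s["ee_pos"][:2]*1e3-[566.4,-59.1]))
```

```text
3.7833 [ 0.46270487 -0.02569009  0.0556996 ] [-2.81378713  1.23562693  1.13810327]
tcp jig [-108.88717844    3.53341924]
```

View pics/w3.png

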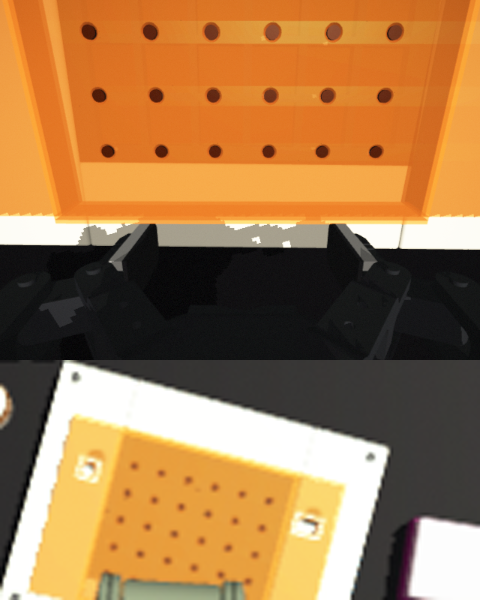

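Both tips are pushing the near wall evenly, and the holes are still about 10–13 mm short of the pins. I'll keep pushing, slower.

Request:
step_arm(
  deltas=[
    [1,[1.5,-0.4,0],0],
    [1,[3,-0.9,0],0],
    [1,[4.5,-1.3,0],0],
    [1,[6,-1.7,0],0],
    [1,[7,-2,0],0],
  ],
)

```text
time: 4.3
ee_pos: [0.4699, -0.0278, 0.0558]
orientation: [3.112, -0.427, 0.001]
ft_force: [-2.7, 0.6, 0.3]
grip_width: 0.0852
```

Request:
step_arm(
  deltas=[
    [1,[0.6,-0.2,0],0],
    [1,[1.2,-0.3,0],0],
    [1,[1.8,-0.5,0],0],
    [1,[2.4,-0.7,0],0],
    [1,[2.4,-0.7,0],0],
  ],
)

```text
time: 4.72
ee_pos: [0.4721, -0.0284, 0.0558]
orientation: [3.112, -0.428, 0.001]
ft_force: [-4.2, 1.1, 2.6]
grip_width: 0.0854
```

```bash
cat >> h.py <<'E'
def tilt(n="top",J=(566.4,-59.1),yaw=np.radians(-16)):
    "plate-surface height from depth: mean world z in jig-frame patches"
    im=imaging.get_image(n);T=np.linalg.inv(im["extrinsics"]);v,u=np.mgrid[:480,:640];Z=im["range_z"]
    P=(T[:3,:3]@np.linalg.inv(im["K"])@(np.stack([u,v,0*u+1]).reshape(3,-1)*Z.ravel()))+T[:3,3:]
    M=np.array([[np.cos(yaw),np.sin(yaw)],[-np.sin(yaw),np.cos(yaw)]]);q=M@(P[:2]*1e3-np.array(J)[:,None])
    for nm,(x,y) in dict(FL=(65,110),FR=(65,-110),NL=(-60,115),NR=(-60,-115),deckF=(110,0)).items():
        k=(abs(q[0]-x)<10)&(abs(q[1]-y)<12)&(Z.ravel()>0);print(nm,k.sum(),(np.median(P[2,k])*1e3).round(1),end="; ")
    print();return im
def tcp():
    s=r.observe();yaw=np.radians(-16);M=np.array([[np.cos(yaw),np.sin(yaw)],[-np.sin(yaw),np.cos(yaw)]])
    print(s["time"],"tcp jig",(M@(s["ee_pos"][:2]*1e3-[566.4,-59.1])).round(1),"z",s["ee_pos"][2],"F jig",(M@s["ft_force"][:2]).round(1))
E
python3 - <<'E'
from h import *
tcp();t=tilt();tilt("scene");np.savez("t4.npz",**t)
E
```

```text
4.7167 tcp jig [-99.1   3.5] z 0.055794602037803454 F jig [-4.4 -0.1]
FL 59 64.3; FR 56 64.1; NL 54 55.9; NR 56 54.8; deckF 55 51.4; 
FL 56 66.9; FR 43 67.8; NL 51 59.9; NR 38 59.8; deckF 58 52.3;
```

Request:
step_arm(
  deltas=[
    [1,[0.5,-0.1,0],0],
    [1,[1,-0.3,0],0],
    [1,[1.5,-0.4,0],0],
    [1,[2,-0.6,0],0],
    [1,[2,-0.6,0],0],
  ],
)

```text
time: 5.23
ee_pos: [0.4744, -0.0291, 0.0558]
orientation: [3.112, -0.428, 0.002]
ft_force: [0.7, -0.3, 1.0]
grip_width: 0.0851
```

Run:
```python
from h import *
tcp();t=tilt();np.savez("t5.npz",**t)
```

```text
5.2333 tcp jig [-96.7   3.5] z 0.055792985834751355 F jig [ 0.7 -0.1]
FL 54 61.1; FR 58 60.5; NL 57 56.4; NR 55 56.0; deckF 55 48.5;
```

Request:
step_arm(
  deltas=[
    [1,[0.5,-0.1,0],0],
    [1,[1,-0.3,0],0],
    [1,[1.5,-0.4,0],0],
    [1,[1.5,-0.4,0],0],
  ],
)

```text
time: 5.62
ee_pos: [0.4758, -0.0294, 0.0558]
orientation: [3.112, -0.428, 0.001]
ft_force: [-0.5, 0.7, 0.2]
grip_width: 0.0854
```

Run:
```python
from h import *
tcp();t=tilt();np.savez("t6.npz",**t);f=t["frame"];cv2.imwrite("pics/t6.png",cv2.resize(f[160:285,262:405],None,fx=4.6,fy=4.6,interpolation=cv2.INTER_CUBIC))
```

```text
5.6167 tcp jig [-95.2   3.5] z 0.05579562640893559 F jig [-0.7  0.5]
FL 56 53.1; FR 55 53.5; NL 55 54.8; NR 56 53.4; deckF 57 48.3;
```

The force fell to zero and all four plate corners now read 53–55 mm, so it has dropped. I'll back off and look from above.

Request:
step_arm(
  deltas=[
    [1,[-4,1,0],0],
    [1,[-14,4,0],0],
    [1,[-34,10,0],0],
    [1,[-40,11,20],0],
    [1,[-40,11,60],0],
  ],
)

```text
time: 6.08
ee_pos: [0.4287, -0.0175, 0.1125]
orientation: [3.111, -0.427, -0.022]
ft_force: [1.4, -0.4, 0.2]
grip_width: 0.0855
```

Request:
step_arm(
  deltas=[
    [1,[0,0,40],0],
    [1,[0,0,80],0],
    [1,[0,0,120],0],
    [1,[0,0,160],0],
    [1,[0,0,190],0],
  ],
)

```text
time: 6.5
ee_pos: [0.4347, -0.0182, 0.3091]
orientation: [-3.112, 0.428, -0.006]
ft_force: [1.4, -0.5, -0.6]
grip_width: 0.0854
```

Request:
step_arm(
  deltas=[
    [1,[15,-10,30],0],
    [1,[15,-10,30],0],
    [1,[15,-10,30],0],
    [1,[15,-10,30],0],
  ],
)

```text
time: 6.83
ee_pos: [0.449, -0.0281, 0.3345]
orientation: [3.112, -0.428, -0.004]
ft_force: [0.4, 0.2, -1.3]
grip_width: 0.0854
```

Run:
```python
from h import *
tcp();tilt();tilt("scene");s=r.observe();im=imaging.get_image("wrist");np.savez("w7.npz",**im,p=s["ee_pos"],o=s["orientation"])
f=im["frame"];cv2.imwrite("pics/w7.png",cv2.resize(f[0:200,120:480],None,fx=2.2,fy=2.2,interpolation=cv2.INTER_CUBIC))
```

```text
6.8333 tcp jig [-121.4   -2.6] z 0.3344667362478758 F jig [0.4 0.3]
FL 56 54.6; FR 55 53.1; NL 56 52.5; NR 55 54.5; deckF 57 49.4; 
FL 54 57.8; FR 43 57.8; NL 50 57.4; NR 39 57.7; deckF 55 52.4;
```

View pics/w7.png

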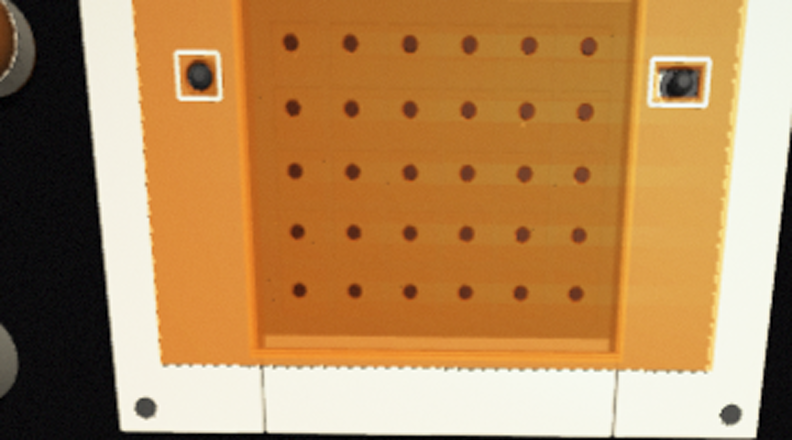

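Both dark pin tops stand inside their holes, at crop (199,74) and (681,82). The plate is flat in both depth views and the arm is clear, so I'm handing in.

```bash
python3 -c "
from h import *
print(close_job())"
```

```text
the job is handed in; nothing more can be done
None
```

The template is seated flat on the jig with both locating holes over their pins, and the job is handed in. I pushed the rim's near wall with both open fingertips along the jig's +x, slowing to about 0.5 mm per row near the end. Contact force stayed under about 5 N in the readings, and nothing was gripped or lifted. It finished at about 7 s.

**Last checks:**
- **Pins:** the wrist view shows both pin tops inside their holes.
- **Flatness:** the plate's four corners read 52.5–54.6 mm from the top camera and 57.4–57.8 mm from the scene camera. The deck read 49.4 mm and 52.4 mm in the same views. Both views show a flat plate about 5 mm above the deck. The cameras differ by 3–5 mm in absolute height, a little more than the stated 2 mm calibration.
- **Clearance:** the hand is about 0.28 m above the jig, and the force reading is back to noise.

The early measurements showed a sideways error of about 1–6 mm. I left it uncorrected because the holes dropped over the pins without a sideways push. I did not measure the other items again afterwards; the arm stayed clear of them.

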